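Unclip the cutter head of a rail trimmer for a blade change

ROBOT

A 7-joint arm with a two-finger parallel gripper is mounted at the origin on the work surface. World frame = base frame: x ahead of the robot, y to its left, z up, the work surface at z = 0. Lengths are in mm, angles in rad, forces in N, time in s.
With the tool pointing down it reaches from about 400 to 875 mm from the base axis. Payload 4.4 kg.
Tool frame: the origin (TCP) lies between the finger pads; the fingertips stand 22 mm ahead of it and the grasp point (between the pads) lies 3 mm ahead of it; z points along the fingers, y is the line along which they close (so a half turn about z gives the same grasp; the last joint's range is limited). The gripper opens to 85 mm and grips with 20 to 120 N. Pads are 22 mm wide; open, the fingers measure 114 mm over their backs; the gripper's body (76 mm by 85 mm) begins 54 mm behind the grasp point. The pads swing forward as they close: fully open they stand 13 mm farther back than shut.
Start: joints at [1.123, 0.628, 0.038, 1.517, -0.027, 0.996, -0.02], TCP at [242.213, -603.2, 216.013] pointing down, gripper open.
Joint ranges: [-3.06, 3.06], [-0.37, 2.12], [-1.25, 1.32], [0.18, 2.47], [-1.1, 4.24], [0.23, 1.98], [-2.94, 2.94]. Speed limits (rad/s): [2.57, 2.57, 3.14, 3.14, 3.14, 3.14, 3.14].

INTERFACE

Orientations are given as [roll, pitch, yaw] about the fixed x, y, z axes, in that order (R = Rz(yaw) Ry(pitch) Rx(roll)).
In Python, from cell import ctrl gives the robot as it stands.
- The arm moves only by the tool step_arm, never from a script. Its argument "plan" is a list of rows, each an object of numbers: "dx", "dy", "dz": the shift along the tool's x, y, z scaled (see below); "ax", "ay", "az": the turn, a rotation vector about the tool's x, y, z scaled (see below); "gripper": the opening, from 0 (shut) to 1 (fully open). A call has 1 to 20 rows; each row shifts and turns the commanded pose from where the row before left it, along the tool's axes as they then stand; what a row does not reach is not made up. The controller multiplies each number of a shift by 0.3 m and each number of a turn by 90 degrees. A row lasts 1/8 s, in which the tool goes at most 62.5 mm and 10.7 degrees, less where a joint would pass 70% of its speed; a pose out of reach is approached as far as the arm can. A call with a number of a shift or a turn outside -1 to 1 is refused whole. A call with a gripper value outside its range is refused whole. The fingers move at their own pace and stop on an object; the grip force is fixed at half the most. Time passes only in rows, so rows that do not move let the fingers close. It gives the time, the measured TCP pose, the force, the opening and the grip force at its end, in the units of the state.
- ctrl.read_state(): the state, without advancing time (a new reading comes with each control period).
- ctrl.get_image(name): name is "scene" or "top" or "wrist"; returns a dict with "color" (420x560x3 uint8, red, green, blue), "range_z" (420x560 float32, mm along the optical axis (not along the pixel's ray), 0 where there is no reading), "fx", "fy", "cx", "cy" (pixels), "T" (4x4, takes a point from camera to world coordinates); the wrist camera has in their place "T_tool_cam" (4x4, takes a point from camera to tool coordinates, whose origin is the TCP and whose axes are the flange's). Camera axes: x right, y down, z forward; pixel columns grow to the right and rows downward; lengths in mm; the calibration is good to about 2 mm. A picture is of the moment at which its call begins: read the wrist's pose just before it.
- ctrl.finish_job(): hands the job in; it is judged then, once.
The state is a dict: "clock": time; "qpos": joint angles; "qd": joint speeds; "tau": joint torques, N m; "eef_pos": TCP position; "tool_rot": TCP orientation; "force": force on the tool from outside, world axes, zero at the start; "torque": the same for the moment, N m; "width": finger opening in mm; "gripper_force": force on a finger pad.
Only numpy, scipy, OpenCV 4.12 (cv2) and the standard library are available. Lean on these libraries where they do the work, as an engineer would, in place of code of your own. Each camera call takes 0.05 s, during which the arm holds its last target. There are 200 camera calls.

TASK

The rail trimmer needs a new blade: hold the cutter head's release button down to its stop while you draw the head along the rail and off the open end onto the trimmer's base, then lay the head, right way up, in the empty shallow tray. The catch is plastic, so feel for the button and never bear down or pull hard on the head while it is on the rail; leave the other things on the table where they are.

Things in the scene. Friction and masses are not known exactly. Their poses are not given: they have to be found in the camera images.
- head: Cutter head: black plastic block 60 x 44 mm (x, y), 32 mm high, about 0.2 kg, straddling the rail. Origin: centre of its underside; z up; -x points along the rail to its open end, the way it comes off. Its parallel sides, 44 mm apart, serve for lifting. Round grey blade guards, flush with the sides, reach to x = +38 mm. Button and ledge stand on top (see their points).
- button_axis (a point): Point on the block's top (head x = +4, z = 32 mm) under the release button, a 26 mm grey disc. The cap is screw-adjusted: its top stands 8 to 22 mm above this point, unknown, to be felt. Travel 7 mm down to a hard stop, spring 3 N at first, 8 N at the stop; the catch under the head lets go only in the last 2 mm and snaps into the next notch if let up.
- ledge (a point): Middle of the button-side face of an upright ledge across the head's top, 44 mm wide, 8 mm thick (head x = -24 to -16 mm), from the block's top to 27 mm above it; this point is 10 mm above the block's top. With the button held down, fingertips can push this face towards head -x to draw the head off.
- trimmer: Rail trimmer, fixed: grey base plate 110 mm wide, 15 mm thick, x = -105 to +205 mm, with an aluminium T rail 24 mm wide along its middle, x = 0 to 200 mm. Origin: on the table below the rail's open end; +x to the closed end, z up. The bare plate before the open end receives the head, which slides just above the smooth plate. Head origin starts near x = +45 mm; clear of the rail below x = -31 mm.
- rail_end (a point): Middle of the rail's top edge at its open end, 32 mm above the table. The head's catch sits in a notch with 3 mm of play along the rail either way; a second notch lies 27 mm nearer the open end. Rail and head together bear about 35 N of push or pull before the catch breaks.
- tray: The empty shallow tray, blue plastic, 170 x 160 mm (x, y), 28 mm high, walls and floor about 4 mm thick, fixed. Origin: centre of its underside, z up. It may change places with a deeper blue bin of the same plan (50 mm high), full of thread spools.
- tape_big: Bystander, leave alone: roll of white tape lying flat, 96 mm across, 18 mm high; origin at the centre of its underside.
- tape_small: Bystander, leave alone: roll of white tape lying flat, 72 mm across, 14 mm high; origin at the centre of its underside.
- marker: Bystander, leave alone: white and blue marker pen 130 mm long; origin at the centre of its underside.
- thread: Bystander, leave alone: spool of thread, 34 mm across, 45 mm high, standing on the trimmer's base plate beside the rail; origin at the centre of its underside.
- eyelet_jar: Bystander, leave alone: jar 56 mm across, 70 mm high; origin at the centre of its underside.
- weight: Bystander, leave alone: steel pattern weight 60 x 30 x 20 mm, lying on the base plate beside the rail; origin at the centre of its underside.
- gauge: Bystander, leave alone: flat metal gauge strip 150 x 30 x 4 mm; origin at the centre of its underside.

How it is judged:
By the outcome, as a careful person would: the job done as asked, in the order asked, and still so for the second after the job is handed in, with the robot touching nothing.
It also fails if it takes over 61 s, if anything falls off the work surface, if the arm or the gripper's body presses on something with over 40 N, if the wrist force passes 120 N, or if a joint passes its speed limit or range.

## Working session

There is one attempt and no reset: what is moved stays moved. The work goes in short steps, Python scripts to look and compute and a tool call to move; the robot and the scene stay as the last step left them, time stands still between calls to the robot, and variables do not carry over. Pictures are saved under pics/ and viewed, at most 10 in all, crops included, and the job is handed in when it is done.

Besides the shell and the picture viewer there is one more tool, called after ">>>" as name(argument=value, ...) on one line, values as JSON. step_arm: Moves the arm, as the interface text tells. Shifts and turns lie within -1 to 1; 1 stands for 0.3 m of shift or 90 degrees of turn. Its arguments: {"type":"object","properties":{"plan":{"type":"array"}},"required":["plan"]}

```bash
mkdir -p pics; cat > h.py <<'E'
import numpy as np, cv2
from cell import ctrl
def shot(n,f):
    s=ctrl.read_state(); im=ctrl.get_image(n)
    if n=='wrist':
        from scipy.spatial.transform import Rotation as R
        T=np.eye(4); T[:3,:3]=R.from_euler('xyz',s['tool_rot']).as_matrix(); T[:3,3]=s['eef_pos']
        im['T']=T@im['T_tool_cam']
    cv2.imwrite(f'pics/{f}.png',im['color'][:,:,::-1]); np.savez(f'{f}.npz',**im); return im
def pts(im):
    z=im['range_z']; v,u=np.indices(z.shape)
    P=np.stack([(u-im['cx'])/im['fx']*z,(v-im['cy'])/im['fy']*z,z],-1)
    return P@im['T'][:3,:3].T+im['T'][:3,3]
def ray(im,u,v,h):
    d=im['T'][:3,:3]@np.array([(u-im['cx'])/im['fx'],(v-im['cy'])/im['fy'],1]); o=im['T'][:3,3]
    return o+d*(h-o[2])/d[2]
E
python3 - <<'E'
from h import *
a=shot('top','top');shot('scene','scene')
print(a['T'],a['fx'],ctrl.read_state())
E
```

```text
[[ 2.15564628e-02 -9.96787626e-01  7.71346128e-02  4.96701838e+02]
 [-9.99754658e-01 -2.18849916e-02 -3.41629729e-03 -2.50382436e+00]
 [ 5.09341323e-03 -7.70420452e-02 -9.97014835e-01  1.05602345e+03]
 [ 0.00000000e+00  0.00000000e+00  0.00000000e+00  1.00000000e+00]] 401.57582244832645 {'clock': 0.1, 'qpos': array([ 1.12318436,  0.62925257,  0.0384348 ,  1.51828749, -0.02701269,
        0.99631394, -0.01997814]), 'qd': array([ 0.0025761 , -0.00152302,  0.00124604, -0.00145176,  0.00073231,
       -0.00059207, -0.00107646]), 'tau': array([ 1.84285156e-03, -5.64533257e+01,  1.22973327e+00, -1.93974191e+01,
        1.11746634e-02,  5.42641836e-03, -4.81618756e-06]), 'eef_pos': array([ 242.00366426, -602.61992474,  215.17534575]), 'tool_rot': array([-3.13984871e+00,  1.63675763e-06,  3.81834532e-01]), 'force': array([-0.16548054,  0.69541042,  0.30602541]), 'torque': array([ 0.00946573, -0.02078381,  0.00714988]), 'gripper_force': 0.0, 'width': 85.80348620008907}
```

View pics/top.png

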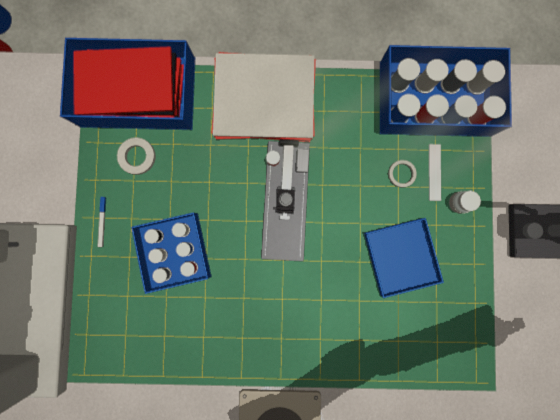

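View pics/scene.png

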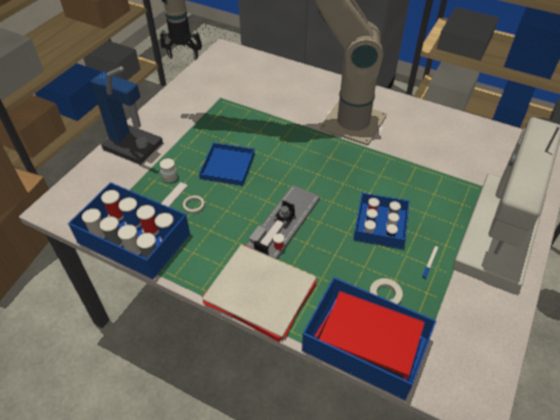

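The top view shows the trimmer around (284,200), its open end towards the robot, with the head at about (286,202). The empty tray is at (403,257), and the full bin at (172,252) is the other one.

```bash
python3 - <<'E'
from h import *
a=dict(np.load('top.npz'));P=pts(a)
c=a['color'];hsv=cv2.cvtColor(c,cv2.COLOR_RGB2HSV)
v,u=np.indices(P.shape[:2])
# tray
m=((hsv[...,0]>100)&(hsv[...,0]<130)&(hsv[...,1]>120)&(u>355)&(u<450)&(v>210)&(v<305)).astype(np.uint8)
cn=max(cv2.findContours(m,0,2)[0],key=cv2.contourArea);b=cv2.boxPoints(cv2.minAreaRect(cn))
q=np.array([ray(a,x,y,28) for x,y in b]);print('tray',q.round(),q.mean(0).round(),P[257,403].round(),P[230,395].round())
# plate: sat low region
m=((hsv[...,1]<60)&(u>255)&(u<312)&(v>145)&(v<270)).astype(np.uint8)
for r in range(222,262,6):
    xs=np.where(m[r])[0]; 
    if len(xs): print(r,ray(a,xs[0],r,15).round(1),ray(a,xs[-1]+1,r,15).round(1))
s=slice(255,315)
r=(P[...,2])
for row in range(140,264,4): print(row,P[row,286].round().tolist(), r[row,262:312:4].round().astype(int))
big=cv2.resize(c[135:270,240:330],None,fx=4.4,fy=4.4,interpolation=2)
cv2.imwrite('pics/crop.png',big[:,:,::-1])
E
```

```text
tray [[ 503. -205.   28.]
 [ 548. -364.   28.]
 [ 382. -407.   28.]
 [ 338. -250.   28.]] [ 443. -307.   28.] [ 442. -313.    5.] [ 511. -292.    4.]
222 [524.6  53.3  15. ] [527.  -58.1  15. ]
228 [509.1  52.9  15. ] [511.4 -55.8  15. ]
234 [493.5  55.   15. ] [495.9 -56.1  15. ]
240 [478.1  54.6  15. ] [480.5 -56.3  15. ]
246 [462.7  54.2  15. ] [465.1 -56.6  15. ]
252 [447.3  56.4  15. ] [449.7 -54.3  15. ]
258 [432.   53.4  15. ] [434.3 -54.6  15. ]
140 [733.0, -2.0, 49.0] [-3  0 -1  1 -1 49 49 49 49  4 18 18 22]
144 [724.0, -2.0, 46.0] [ 2 -1 12 14 13 44 46 45 50 48 14 14 -3]
148 [717.0, -2.0, 30.0] [  -3    2   12   12 1056   14   30   31   13   17   12   15   -2]
152 [706.0, -2.0, 33.0] [-2  2 58 54 14 11 33 32 16 34 39 35 -4]
156 [695.0, -3.0, 34.0] [-1  2 53 54 54 16 34 31 14 35 35 38  0]
160 [685.0, -3.0, 33.0] [ 2  1 54 55 55 17 33 31 18 34 38 35  1]
164 [675.0, -3.0, 31.0] [-2 -1 32 53 12 17 31 33 16 34 35 35  2]
168 [665.0, -3.0, 28.0] [-2 -3 11 12 12 15 28 31 15 33 37 36  0]
172 [654.0, -3.0, 31.0] [-1  3 16 13 13 13 31 32 13 21 25 32  2]
176 [644.0, -4.0, 26.0] [   2  
[... 724 characters left out ...]
.0, 14.0] [-4 15 13 12 17 16 14 17 13 10 11 -1  3]
224 [521.0, -6.0, 14.0] [-3 13 13 18 13 14 14 11 15 15 15  1  1]
228 [510.0, -7.0, 15.0] [ 2 13 16 15 14 15 15 15 16 15 12 -2  1]
232 [500.0, -7.0, 14.0] [ 1 12 17 15 15 17 14 13 12 17 16  2  0]
236 [490.0, -7.0, 15.0] [ 0 18 15 11 13 13 15 15  9 15 13  0 -3]
240 [479.0, -7.0, 17.0] [14 14 13 18 12 13 17 17 15 16 13  1 -3]
244 [469.0, -8.0, 13.0] [14 15 16 16 18 17 13 14 14 16 13  4  2]
248 [459.0, -8.0, 18.0] [10 14 15 15 17 15 18 15 12 13 15  0  0]
252 [449.0, -8.0, 13.0] [14 14 16 17 16 15 13 15  8 16 13  5  2]
256 [438.0, -8.0, 16.0] [14 15 14 16 16 17 16 13 15 14 17 -1  1]
260 [428.0, -8.0, 14.0] [ 1 -1 -2  1  1 10 14 17 11 14 15 -4 -2]
```

View pics/crop.png

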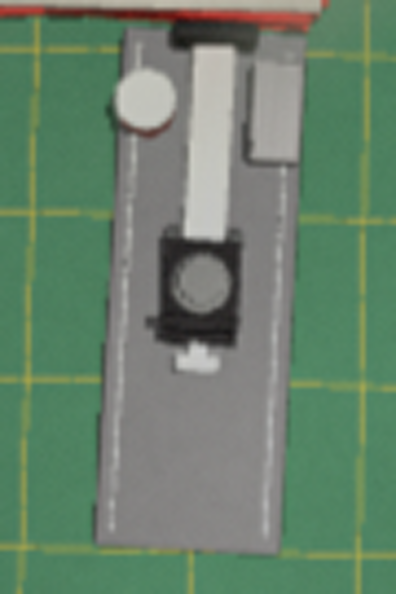

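The crop shows the head at crop (200,290), with the ledge on its robot side and the open rail end just below it. The thread spool and the weight stand behind the head, so the way out is clear.

>>> step_arm(plan=[{"az": 0.1, "dz": -0.1, "gripper": 0}, {"az": 0.1, "gripper": 0}, {"az": 0.06, "gripper": 0}, {"dx": 0.078, "dy": -0.168, "gripper": 0}, {"dx": 0.078, "dy": -0.168, "gripper": 0}, {"dx": 0.078, "dy": -0.168, "gripper": 0}, {"dx": 0.078, "dy": -0.168, "gripper": 0}, {"dx": 0.078, "dy": -0.168, "gripper": 0}, {"dx": 0.078, "dy": -0.168, "gripper": 0}, {"dx": 0.078, "dy": -0.168, "gripper": 0}, {"dx": 0.078, "dy": -0.168, "gripper": 0}, {"dx": 0.078, "dy": -0.168, "gripper": 0}, {"dx": 0.078, "dy": -0.168, "gripper": 0}, {"dx": 0.078, "dy": -0.168, "gripper": 0}, {"dx": 0.078, "dy": -0.168, "gripper": 0}, {"gripper": 0}, {"gripper": 0}])

```text
invalid input
```

```bash
python3 - <<'E'
from h import *
s=ctrl.read_state();print(s['clock'],s['eef_pos'],s['tool_rot'],s['force'],s['width'])
a=shot('wrist','w1');print(a['T_tool_cam'].round(3),a['fx'],a['cx'],a['cy'])
E
```

```text
0.1 [ 242.00366426 -602.61992474  215.17534575] [-3.13984871e+00  1.63675763e-06  3.81834532e-01] [-0.16548054  0.69541042  0.30602541] 85.80348620008907
[[-1.0000e-03 -9.6500e-01 -2.6400e-01  6.5099e+01]
 [ 1.0000e+00 -1.0000e-03 -0.0000e+00  1.0510e+00]
 [-0.0000e+00 -2.6400e-01  9.6500e-01 -1.5794e+02]
 [ 0.0000e+00  0.0000e+00  0.0000e+00  1.0000e+00]] 323.3305588840367 275.003418071977 211.66004528230724
```

View pics/w1.png

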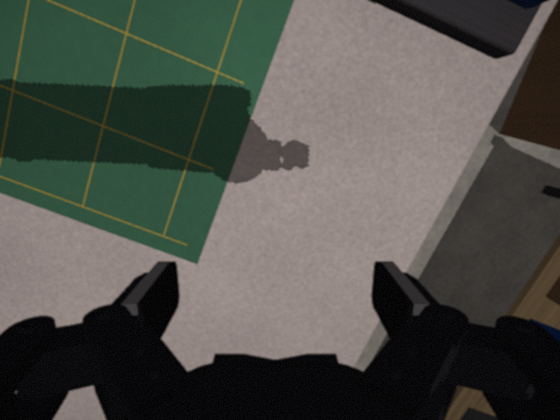

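The wrist picture shows only bare table below the start pose. The wrist camera sits on tool +x. The call was refused, so I'll resend it with every row complete.

>>> step_arm(plan=[{"dx": 0, "dy": 0, "dz": -0.1, "ax": 0, "ay": 0, "az": 0.1, "gripper": 0}, {"dx": 0, "dy": 0, "dz": 0, "ax": 0, "ay": 0, "az": 0.1, "gripper": 0}, {"dx": 0, "dy": 0, "dz": 0, "ax": 0, "ay": 0, "az": 0.06, "gripper": 0}, {"dx": 0.082, "dy": -0.168, "dz": 0, "ax": 0, "ay": 0, "az": 0, "gripper": 0}, {"dx": 0.082, "dy": -0.168, "dz": 0, "ax": 0, "ay": 0, "az": 0, "gripper": 0}, {"dx": 0.082, "dy": -0.168, "dz": 0, "ax": 0, "ay": 0, "az": 0, "gripper": 0}, {"dx": 0.082, "dy": -0.168, "dz": 0, "ax": 0, "ay": 0, "az": 0, "gripper": 0}, {"dx": 0.082, "dy": -0.168, "dz": 0, "ax": 0, "ay": 0, "az": 0, "gripper": 0}, {"dx": 0.082, "dy": -0.168, "dz": 0, "ax": 0, "ay": 0, "az": 0, "gripper": 0}, {"dx": 0.082, "dy": -0.168, "dz": 0, "ax": 0, "ay": 0, "az": 0, "gripper": 0}, {"dx": 0.082, "dy": -0.168, "dz": 0, "ax": 0, "ay": 0, "az": 0, "gripper": 0}, {"dx": 0.082, "dy": -0.168, "dz": 0, "ax": 0, "ay": 0, "az": 0, "gripper": 0}, {"dx": 0.082, "dy": -0.168, "dz": 0, "ax": 0, "ay": 0, "az": 0, "gripper": 0}, {"dx": 0.082, "dy": -0.168, "dz": 0, "ax": 0, "ay": 0, "az": 0, "gripper": 0}, {"dx": 0.082, "dy": -0.168, "dz": 0, "ax": 0, "ay": 0, "az": 0, "gripper": 0}, {"dx": 0, "dy": 0, "dz": 0, "ax": 0, "ay": 0, "az": 0, "gripper": 0}, {"dx": 0, "dy": 0, "dz": 0, "ax": 0, "ay": 0, "az": 0, "gripper": 0}])

```text
clock: 2.28
eef_pos: [552.8, -7.1, 245.6]
tool_rot: [3.141, 0.001, -0.027]
force: [-0.4, -0.5, -0.1]
width: -0.1
gripper_force: 0.0
```

```bash
python3 - <<'E'
from h import *
s=ctrl.read_state();print(s['clock'],s['eef_pos'],s['tool_rot'],s['force'],s['width'])
a=shot('wrist','w2')
E
```

```text
2.275 [552.84557359  -7.07792571 245.61428067] [ 3.14065072e+00  1.19683532e-03 -2.65375071e-02] [-0.40389315 -0.53056077 -0.08525649] -0.11364717733775313
```

View pics/w2.png

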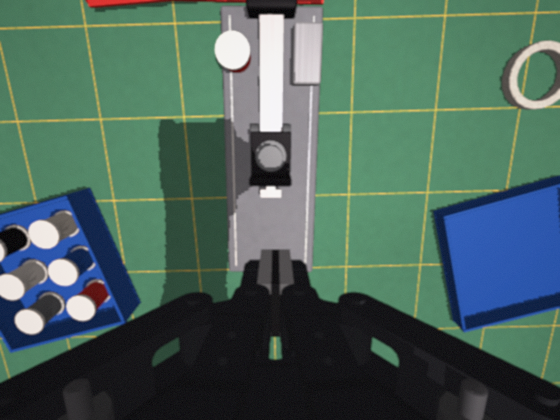

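Wrist view: the button disc is at (271,155), the ledge at about y=180, the bare open end of the rail at (271,192) and the closed fingertips at (276,252).

```bash
python3 - <<'E'
from h import *
a=dict(np.load('w2.npz'));P=pts(a);c=a['color'];g=cv2.cvtColor(c,cv2.COLOR_RGB2GRAY)
L=[]
for v in list(range(30,120,5))+[190,193]:
    xs=np.where(g[v,245:297]>190)[0]+245
    e0=ray(a,xs[0],v,32);e1=ray(a,xs[-1]+1,v,32);L.append(((e0+e1)/2)[:2])
L=np.array(L);p=np.polyfit(L[:18,0],L[:18,1],1);print('rail yaw',p,'w',np.linalg.norm(e0-e1),L[-2:])
# plate edges
for v in (100,140,200,220,240):
    hs=cv2.cvtColor(c[v:v+1],cv2.COLOR_RGB2HSV)[0]; xs=[u for u in range(215,330) if hs[u,1]<60]
    print(v,ray(a,xs[0],v,15).round(1),ray(a,xs[-1]+1,v,15).round(1))
for v in range(118,202,3): print(v,g[v,271],P[v,271].round(0),[int(P[v,u,2]) if abs(P[v,u,2])<999 else -1 for u in range(245,300,4)])
m=(P[...,2]>62)&(P[...,2]<76)&(np.abs(P[...,0]-585)<30)&(np.abs(P[...,1])<25)&(g>60)
print('button',m.sum(),P[m].mean(0),P[m].min(0),P[m].max(0),np.median(P[m][:,2]))
cv2.imwrite('pics/w2c.png',cv2.resize(c[110:270,220:320],None,fx=3.7,fy=3.7,interpolation=2)[:,:,::-1])
E
```

```text
rail yaw [-0.05047177 23.48725854] w 25.80131596056041 [[543.02209293  -4.50750213]
 [539.45738466  -3.81214323]]
100 [645.3  47.7  15. ] [642.3 -62.6  15. ]
140 [600.9  49.7  15. ] [597.8 -60.7  15. ]
200 [528.6  52.2  15. ] [525.5 -58.8  15. ]
220 [502.8  52.7  15. ] [499.7 -57.7  15. ]
240 [476.2  53.2  15. ] [473.1 -56.5  15. ]
118 246 [624.  -6.  31.] [403, 14, 15, 15, 31, 32, 30, 32, 33, 32, 16, 15, 15, 14]
121 246 [621.  -6.  33.] [14, 15, 15, 14, 32, 33, 32, 32, 32, 30, 14, 14, 16, 14]
124 246 [618.  -6.  32.] [16, 16, 38, 38, 31, 31, 31, 31, 32, 31, 35, 36, 15, 14]
127 246 [614.  -6.  32.] [14, 14, 42, 43, 31, 31, 30, 31, 31, 32, 42, 40, 14, 14]
130 243 [611.  -6.  32.] [15, 15, 45, 44, 32, 32, 31, 32, 33, 31, 43, 45, 14, 15]
133 46 [608.  -6.  47.] [15, 14, 47, 46, 47, 48, 46, 46, 47, 46, 47, 47, 15, 15]
136 50 [605.  -6.  47.] [13, 15, 47, 47, 46, 48, 47, 46, 48, 48, 47, 46, 15, 14]
139 59 [602.  -6.  48.] [14, 14, 46, 47, 46, 47, 48, 46, 47, 48, 46, 46, 14, 16]
142 162 [599.  -6.  49.] [15, 15, 47, 46, 48, 49, 48, 48, 49, 48, 46, 47, 15, 15]
145 132 [597.  -6.  68.] [15, 
[... 973 characters left out ...]
 [13, 15, 74, 73, 74, 73, 73, 75, 74, 74, 75, 73, 14, 14]
184 24 [558.  -5.  75.] [14, 15, 73, 73, 74, 75, 74, 73, 75, 73, 74, 72, 14, 14]
187 239 [546.  -4.  31.] [15, 15, 14, 15, 15, 16, 31, 32, 15, 14, 14, 13, 15, 14]
190 245 [543.  -4.  32.] [16, 15, 15, 13, 32, 31, 31, 32, 31, 32, 14, 14, 15, 15]
193 244 [539.  -4.  31.] [15, 14, 15, 14, 32, 32, 31, 31, 32, 31, 13, 15, 14, 15]
196 242 [536.  -4.  32.] [15, 15, 14, 15, 32, 32, 32, 31, 30, 32, 16, 13, 15, 15]
199 148 [528.  -3.  14.] [14, 15, 13, 17, 16, 14, 14, 15, 15, 15, 17, 15, 15, 16]
button 498 [584.08051831  -5.26819017  68.49878524] [556.21312308 -24.76919828  64.06164557] [597.05570626  12.77478882  75.16754738] 68.41459397421013
```

View pics/w2c.png

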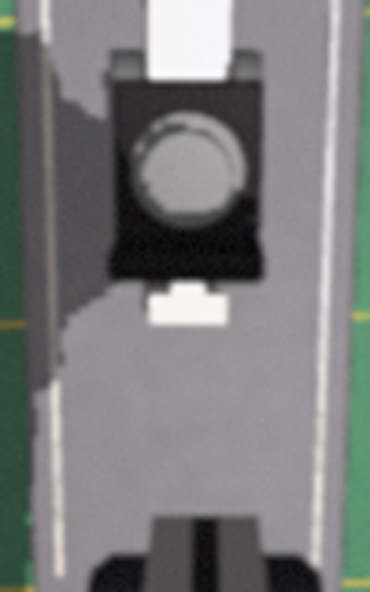

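Button centre is near (585,-5.5), its top at about z 68.5, and the ledge face at x≈565. I'll put the tips at x≈579.5 and stop 10 mm above the button.

>>> step_arm(plan=[{"dx": 0.089, "dy": -0.008, "dz": 0, "ax": 0, "ay": 0, "az": 0.008, "gripper": 0}, {"dx": 0, "dy": 0, "dz": 0.12, "ax": 0, "ay": 0, "az": 0, "gripper": 0}, {"dx": 0, "dy": 0, "dz": 0.12, "ax": 0, "ay": 0, "az": 0, "gripper": 0}, {"dx": 0, "dy": 0, "dz": 0.12, "ax": 0, "ay": 0, "az": 0, "gripper": 0}, {"dx": 0, "dy": 0, "dz": 0.12, "ax": 0, "ay": 0, "az": 0, "gripper": 0}, {"dx": 0, "dy": 0, "dz": 0, "ax": 0, "ay": 0, "az": 0, "gripper": 0}, {"dx": 0, "dy": 0, "dz": 0, "ax": 0, "ay": 0, "az": 0, "gripper": 0}, {"dx": 0, "dy": 0, "dz": 0, "ax": 0, "ay": 0, "az": 0, "gripper": 0}])

```text
clock: 3.32
eef_pos: [581.4, -5.2, 103.8]
tool_rot: [-3.142, -0.003, -0.04]
force: [-0.1, -0.0, 0.4]
width: -0.3
gripper_force: 0.0
```

>>> step_arm(plan=[{"dx": -0.007, "dy": 0, "dz": 0.013, "ax": 0, "ay": 0, "az": 0, "gripper": 0}, {"dx": 0, "dy": 0, "dz": 0.013, "ax": 0, "ay": 0, "az": 0, "gripper": 0}, {"dx": 0, "dy": 0, "dz": 0.007, "ax": 0, "ay": 0, "az": 0, "gripper": 0}, {"dx": 0, "dy": 0, "dz": 0, "ax": 0, "ay": 0, "az": 0, "gripper": 0}, {"dx": 0, "dy": 0, "dz": 0, "ax": 0, "ay": 0, "az": 0, "gripper": 0}])

```text
clock: 3.95
eef_pos: [578.1, -4.7, 92.1]
tool_rot: [3.142, -0.0, -0.039]
force: [0.1, 1.2, 0.0]
width: -0.0
gripper_force: 0.0
```

>>> step_arm(plan=[{"dx": 0, "dy": 0, "dz": 0.007, "ax": 0, "ay": 0, "az": 0, "gripper": 0}, {"dx": 0, "dy": 0, "dz": 0, "ax": 0, "ay": 0, "az": 0, "gripper": 0}, {"dx": 0, "dy": 0, "dz": 0, "ax": 0, "ay": 0, "az": 0, "gripper": 0}])

```text
clock: 4.32
eef_pos: [578.1, -4.7, 90.0]
tool_rot: [-3.142, -0.0, -0.039]
force: [-1.1, 0.3, 0.2]
width: 0.2
gripper_force: 0.0
```

>>> step_arm(plan=[{"dx": 0, "dy": 0, "dz": 0.007, "ax": 0, "ay": 0, "az": 0, "gripper": 0}, {"dx": 0, "dy": 0, "dz": 0, "ax": 0, "ay": 0, "az": 0, "gripper": 0}, {"dx": 0, "dy": 0, "dz": 0, "ax": 0, "ay": 0, "az": 0, "gripper": 0}])

```text
clock: 4.7
eef_pos: [578.0, -4.7, 87.9]
tool_rot: [3.142, 0.0, -0.039]
force: [0.0, -0.0, 0.4]
width: 0.1
gripper_force: 0.0
```

>>> step_arm(plan=[{"dx": 0, "dy": 0, "dz": 0.005, "ax": 0, "ay": 0, "az": 0, "gripper": 0}, {"dx": 0, "dy": 0, "dz": 0, "ax": 0, "ay": 0, "az": 0, "gripper": 0}, {"dx": 0, "dy": 0, "dz": 0, "ax": 0, "ay": 0, "az": 0, "gripper": 0}])

```text
clock: 5.08
eef_pos: [578.1, -4.7, 86.4]
tool_rot: [-3.142, 0.0, -0.039]
force: [1.0, -0.3, 0.2]
width: 0.1
gripper_force: 0.0
```

>>> step_arm(plan=[{"dx": 0, "dy": 0, "dz": 0.005, "ax": 0, "ay": 0, "az": 0, "gripper": 0}, {"dx": 0, "dy": 0, "dz": 0, "ax": 0, "ay": 0, "az": 0, "gripper": 0}, {"dx": 0, "dy": 0, "dz": 0, "ax": 0, "ay": 0, "az": 0, "gripper": 0}])

```text
clock: 5.45
eef_pos: [578.1, -4.7, 84.9]
tool_rot: [-3.142, -0.0, -0.039]
force: [-1.0, -0.3, -0.0]
width: -0.2
gripper_force: 0.0
```

```bash
python3 - <<'E'
from h import *
a=shot('wrist','w3');c=a['color'];P=pts(a)
cv2.imwrite('pics/w3c.png',cv2.resize(c[100:330,180:380],None,fx=2.5,fy=2.5,interpolation=2)[:,:,::-1])
for v in range(200,290,6): print(v,[tuple(P[v,u].round().astype(int)) if abs(P[v,u,2])<999 else 0 for u in (262,270,276,283,290)])
E
```

```text
200 [(np.int64(598), np.int64(1), np.int64(48)), (np.int64(598), np.int64(-4), np.int64(48)), (np.int64(598), np.int64(-8), np.int64(50)), (np.int64(598), np.int64(-12), np.int64(49)), (np.int64(597), np.int64(-16), np.int64(47))]
206 [(np.int64(594), np.int64(1), np.int64(47)), (np.int64(594), np.int64(-4), np.int64(49)), (np.int64(594), np.int64(-8), np.int64(47)), (np.int64(594), np.int64(-12), np.int64(48)), (np.int64(594), np.int64(-16), np.int64(49))]
212 [(np.int64(596), np.int64(0), np.int64(68)), (np.int64(596), np.int64(-4), np.int64(68)), (np.int64(595), np.int64(-8), np.int64(67)), (np.int64(596), np.int64(-11), np.int64(69)), (np.int64(590), np.int64(-16), np.int64(48))]
218 [(np.int64(592), np.int64(1), np.int64(67)), (np.int64(592), np.int64(-4), np.int64(68)), (np.int64(593), np.int64(-7), np.int64(69)), (np.int64(592), np.int64(-11), np.int64(68)), (np.int64(592), np.int64(-15), np.int64(67))]
224 [(np.int64(589), np.int64(1), np.int64(70)), (np.int64(589), np.int64(-4), np.int64(68)), (np.int64(589), np.int64(-7), np.int64(69)), (np.int64(589), np.int64(-11), np.int
[... 1699 characters left out ...]
int64(588), np.int64(-2), np.int64(128)), (np.int64(588), np.int64(-5), np.int64(128)), (np.int64(588), np.int64(-7), np.int64(128)), (np.int64(588), np.int64(-10), np.int64(128)), (np.int64(588), np.int64(-12), np.int64(128))]
278 [(np.int64(588), np.int64(-2), np.int64(133)), (np.int64(588), np.int64(-5), np.int64(134)), (np.int64(588), np.int64(-7), np.int64(133)), (np.int64(588), np.int64(-10), np.int64(133)), (np.int64(588), np.int64(-12), np.int64(133))]
284 [(np.int64(589), np.int64(-2), np.int64(139)), (np.int64(588), np.int64(-5), np.int64(137)), (np.int64(588), np.int64(-7), np.int64(138)), (np.int64(588), np.int64(-9), np.int64(137)), (np.int64(589), np.int64(-12), np.int64(140))]
```

View pics/w3c.png

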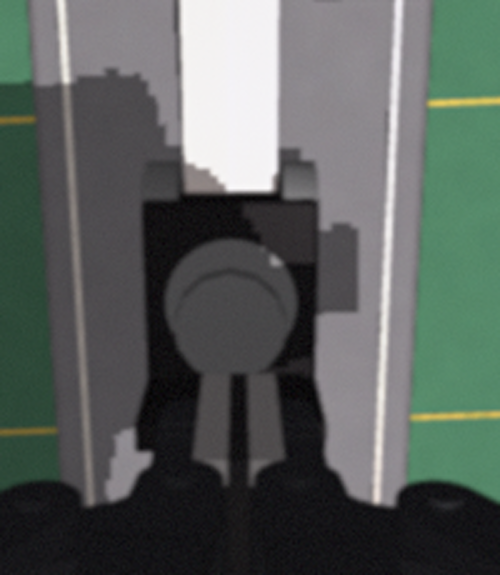

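The picture shows the closed tips (front edge at crop (230,375)) still well above the button. By depth their lower edge is at z≈107, about 20 mm behind the TCP rather than ahead of it, which agrees with feeling no contact. I'll go on down by feel in steps shorter than the button's travel.

>>> step_arm(plan=[{"dx": 0, "dy": 0, "dz": 0.01, "ax": 0, "ay": 0, "az": 0, "gripper": 0}, {"dx": 0, "dy": 0, "dz": 0, "ax": 0, "ay": 0, "az": 0, "gripper": 0}, {"dx": 0, "dy": 0, "dz": 0, "ax": 0, "ay": 0, "az": 0, "gripper": 0}])

```text
clock: 5.88
eef_pos: [578.0, -4.7, 81.9]
tool_rot: [3.142, 0.0, -0.039]
force: [0.5, -0.2, -0.2]
width: -0.4
gripper_force: 0.0
```

>>> step_arm(plan=[{"dx": 0, "dy": 0, "dz": 0.01, "ax": 0, "ay": 0, "az": 0, "gripper": 0}, {"dx": 0, "dy": 0, "dz": 0, "ax": 0, "ay": 0, "az": 0, "gripper": 0}, {"dx": 0, "dy": 0, "dz": 0, "ax": 0, "ay": 0, "az": 0, "gripper": 0}])

```text
clock: 6.25
eef_pos: [578.1, -4.7, 78.9]
tool_rot: [-3.142, 0.0, -0.039]
force: [-1.0, -0.1, 0.3]
width: 0.1
gripper_force: 0.0
```

>>> step_arm(plan=[{"dx": 0, "dy": 0, "dz": 0.015, "ax": 0, "ay": 0, "az": 0, "gripper": 0}, {"dx": 0, "dy": 0, "dz": 0, "ax": 0, "ay": 0, "az": 0, "gripper": 0}, {"dx": 0, "dy": 0, "dz": 0, "ax": 0, "ay": 0, "az": 0, "gripper": 0}])

```text
clock: 6.62
eef_pos: [578.0, -4.7, 74.3]
tool_rot: [-3.142, 0.0, -0.039]
force: [0.2, 0.1, -0.2]
width: 0.1
gripper_force: 0.0
```

```bash
python3 - <<'E'
from h import *
a=shot('wrist','w4');P=pts(a);print(ctrl.read_state()['eef_pos'])
for v in range(225,275,3): print(v,[P[v,u].round().tolist() for u in (266,284)])
b=shot('scene','s4');Q=pts(b)
g=(abs(Q[...,0]-578)<40)&(abs(Q[...,1]+5)<25)&(Q[...,2]>78)
for lo in range(78,140,4):
    k=g&(Q[...,2]>lo)&(Q[...,2]<=lo+4);print(lo,k.sum(),end='; ')
cv2.imwrite('pics/s4c.png',cv2.resize(b['color'][130:280,220:350],None,fx=3.9,fy=3.9,interpolation=2)[:,:,::-1])
E
```

```text
[578.10158336  -4.70346861  74.41936776]
225 [[591.0, -2.0, 68.0], [591.0, -12.0, 68.0]]
228 [[590.0, -2.0, 68.0], [590.0, -11.0, 69.0]]
231 [[588.0, -2.0, 68.0], [588.0, -11.0, 68.0]]
234 [[587.0, -2.0, 69.0], [586.0, -11.0, 69.0]]
237 [[585.0, -2.0, 69.0], [585.0, -11.0, 69.0]]
240 [[583.0, -2.0, 67.0], [583.0, -11.0, 68.0]]
243 [[582.0, -1.0, 68.0], [581.0, -11.0, 67.0]]
246 [[580.0, -1.0, 68.0], [580.0, -11.0, 69.0]]
249 [[588.0, -3.0, 94.0], [588.0, -11.0, 93.0]]
252 [[588.0, -3.0, 98.0], [588.0, -11.0, 98.0]]
255 [[589.0, -3.0, 102.0], [588.0, -11.0, 101.0]]
258 [[588.0, -3.0, 104.0], [588.0, -10.0, 105.0]]
261 [[588.0, -3.0, 107.0], [588.0, -10.0, 107.0]]
264 [[589.0, -3.0, 111.0], [588.0, -10.0, 109.0]]
267 [[588.0, -3.0, 113.0], [588.0, -10.0, 113.0]]
270 [[588.0, -3.0, 116.0], [588.0, -10.0, 117.0]]
273 [[588.0, -3.0, 118.0], [588.0, -10.0, 118.0]]
78 1; 82 0; 86 0; 90 5; 94 2; 98 4; 102 15; 106 4; 110 10; 114 7; 118 10; 122 5; 126 4; 130 5; 134 18; 138 12;
```

View pics/s4c.png

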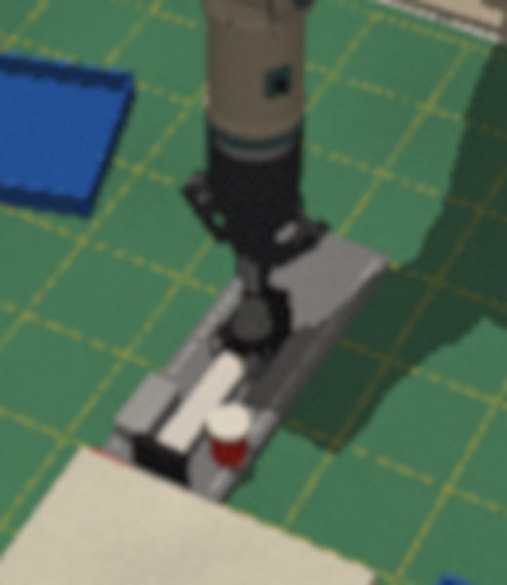

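The side view shows the fingertips just above the button, with a small gap. The depth also puts the tips at z≈92 while the TCP is at 74, so I expect contact near TCP 50. I'll go to about 57, then feel.

>>> step_arm(plan=[{"dx": 0, "dy": 0, "dz": 0.02, "ax": 0, "ay": 0, "az": 0, "gripper": 0}, {"dx": 0, "dy": 0, "dz": 0, "ax": 0, "ay": 0, "az": 0, "gripper": 0}, {"dx": 0, "dy": 0, "dz": 0, "ax": 0, "ay": 0, "az": 0, "gripper": 0}])

```text
clock: 7.1
eef_pos: [578.0, -4.7, 68.3]
tool_rot: [3.142, 0.0, -0.039]
force: [0.2, -0.5, 0.4]
width: 0.0
gripper_force: 0.0
```

>>> step_arm(plan=[{"dx": 0, "dy": 0, "dz": 0.02, "ax": 0, "ay": 0, "az": 0, "gripper": 0}, {"dx": 0, "dy": 0, "dz": 0, "ax": 0, "ay": 0, "az": 0, "gripper": 0}, {"dx": 0, "dy": 0, "dz": 0, "ax": 0, "ay": 0, "az": 0, "gripper": 0}])

```text
clock: 7.48
eef_pos: [578.0, -4.7, 62.3]
tool_rot: [3.142, 0.0, -0.039]
force: [0.4, 0.5, 0.1]
width: -0.0
gripper_force: 0.0
```

>>> step_arm(plan=[{"dx": 0, "dy": 0, "dz": 0.01, "ax": 0, "ay": 0, "az": 0, "gripper": 0}, {"dx": 0, "dy": 0, "dz": 0, "ax": 0, "ay": 0, "az": 0, "gripper": 0}, {"dx": 0, "dy": 0, "dz": 0, "ax": 0, "ay": 0, "az": 0, "gripper": 0}])

```text
clock: 7.85
eef_pos: [578.1, -4.7, 59.4]
tool_rot: [-3.142, -0.0, -0.039]
force: [0.2, -0.5, -0.1]
width: -0.2
gripper_force: 0.0
```

>>> step_arm(plan=[{"dx": 0, "dy": 0, "dz": 0.01, "ax": 0, "ay": 0, "az": 0, "gripper": 0}, {"dx": 0, "dy": 0, "dz": 0, "ax": 0, "ay": 0, "az": 0, "gripper": 0}, {"dx": 0, "dy": 0, "dz": 0, "ax": 0, "ay": 0, "az": 0, "gripper": 0}])

```text
clock: 8.22
eef_pos: [578.0, -4.7, 56.4]
tool_rot: [3.142, 0.0, -0.039]
force: [-0.8, -0.3, -0.2]
width: 0.2
gripper_force: 0.0
```

>>> step_arm(plan=[{"dx": 0, "dy": 0, "dz": 0.007, "ax": 0, "ay": 0, "az": 0, "gripper": 0}, {"dx": 0, "dy": 0, "dz": 0, "ax": 0, "ay": 0, "az": 0, "gripper": 0}, {"dx": 0, "dy": 0, "dz": 0, "ax": 0, "ay": 0, "az": 0, "gripper": 0}])

```text
clock: 8.6
eef_pos: [578.1, -4.7, 54.3]
tool_rot: [-3.142, 0.0, -0.039]
force: [-0.8, -0.2, 0.7]
width: 0.2
gripper_force: 0.0
```

>>> step_arm(plan=[{"dx": 0, "dy": 0, "dz": 0.007, "ax": 0, "ay": 0, "az": 0, "gripper": 0}, {"dx": 0, "dy": 0, "dz": 0, "ax": 0, "ay": 0, "az": 0, "gripper": 0}, {"dx": 0, "dy": 0, "dz": 0, "ax": 0, "ay": 0, "az": 0, "gripper": 0}])

```text
clock: 8.98
eef_pos: [578.4, -4.7, 52.5]
tool_rot: [-3.142, -0.001, -0.039]
force: [0.1, -0.1, 2.8]
width: 0.2
gripper_force: 1.6
```

>>> step_arm(plan=[{"dx": 0, "dy": 0, "dz": 0.007, "ax": 0, "ay": 0, "az": 0, "gripper": 0}, {"dx": 0, "dy": 0, "dz": 0, "ax": 0, "ay": 0, "az": 0, "gripper": 0}, {"dx": 0, "dy": 0, "dz": 0, "ax": 0, "ay": 0, "az": 0, "gripper": 0}])

```text
clock: 9.35
eef_pos: [578.3, -4.7, 50.3]
tool_rot: [-3.142, -0.001, -0.039]
force: [0.2, 0.4, 5.1]
width: 0.3
gripper_force: 2.4
```

Contact at TCP z≈53, and the force rises as the spring should. The stop should be near z 46.

>>> step_arm(plan=[{"dx": 0, "dy": 0, "dz": 0.01, "ax": 0, "ay": 0, "az": 0, "gripper": 0}, {"dx": 0, "dy": 0, "dz": 0, "ax": 0, "ay": 0, "az": 0, "gripper": 0}, {"dx": 0, "dy": 0, "dz": 0, "ax": 0, "ay": 0, "az": 0, "gripper": 0}])

```text
clock: 9.72
eef_pos: [578.3, -4.7, 47.5]
tool_rot: [-3.142, -0.001, -0.039]
force: [-0.2, 0.0, 6.7]
width: 0.3
gripper_force: 3.4
```

>>> step_arm(plan=[{"dx": 0, "dy": 0, "dz": 0.003, "ax": 0, "ay": 0, "az": 0, "gripper": 0}, {"dx": 0, "dy": 0, "dz": 0, "ax": 0, "ay": 0, "az": 0, "gripper": 0}, {"dx": 0, "dy": 0, "dz": 0, "ax": 0, "ay": 0, "az": 0, "gripper": 0}])

```text
clock: 10.1
eef_pos: [578.4, -4.7, 46.7]
tool_rot: [-3.142, -0.001, -0.039]
force: [-0.0, -0.3, 7.8]
width: 0.1
gripper_force: 3.7
```

>>> step_arm(plan=[{"dx": 0, "dy": 0, "dz": 0.003, "ax": 0, "ay": 0, "az": 0, "gripper": 0}, {"dx": 0, "dy": 0, "dz": 0, "ax": 0, "ay": 0, "az": 0, "gripper": 0}, {"dx": 0, "dy": 0, "dz": 0, "ax": 0, "ay": 0, "az": 0, "gripper": 0}])

```text
clock: 10.48
eef_pos: [578.5, -4.7, 46.2]
tool_rot: [-3.142, -0.001, -0.039]
force: [-0.6, 0.1, 10.8]
width: 0.1
gripper_force: 5.4
```

At the stop (10.8 N). Now I'll ease towards the ledge.

>>> step_arm(plan=[{"dx": -0.007, "dy": 0, "dz": 0.001, "ax": 0, "ay": 0, "az": 0, "gripper": 0}, {"dx": 0, "dy": 0, "dz": 0, "ax": 0, "ay": 0, "az": 0, "gripper": 0}, {"dx": 0, "dy": 0, "dz": 0, "ax": 0, "ay": 0, "az": 0, "gripper": 0}])

```text
clock: 10.85
eef_pos: [578.2, -4.7, 46.2]
tool_rot: [-3.141, -0.005, -0.039]
force: [0.7, 0.0, 8.6]
width: -0.3
gripper_force: 4.7
```

>>> step_arm(plan=[{"dx": -0.005, "dy": 0, "dz": 0, "ax": 0, "ay": 0, "az": 0, "gripper": 0}, {"dx": 0, "dy": 0, "dz": 0, "ax": 0, "ay": 0, "az": 0, "gripper": 0}, {"dx": 0, "dy": 0, "dz": 0, "ax": 0, "ay": 0, "az": 0, "gripper": 0}])

```text
clock: 11.22
eef_pos: [577.9, -4.7, 46.3]
tool_rot: [-3.141, -0.007, -0.039]
force: [2.7, -0.4, 7.8]
width: 0.1
gripper_force: 3.8
```

>>> step_arm(plan=[{"dx": 0, "dy": 0, "dz": 0.003, "ax": 0, "ay": 0, "az": 0, "gripper": 0}, {"dx": 0, "dy": 0, "dz": 0, "ax": 0, "ay": 0, "az": 0, "gripper": 0}])

```text
clock: 11.48
eef_pos: [578.0, -4.7, 46.1]
tool_rot: [-3.141, -0.007, -0.039]
force: [2.0, -0.5, 13.4]
width: 0.1
gripper_force: 6.8
```

>>> step_arm(plan=[{"dx": -0.005, "dy": 0, "dz": 0.001, "ax": 0, "ay": 0, "az": 0, "gripper": 0}, {"dx": 0, "dy": 0, "dz": 0, "ax": 0, "ay": 0, "az": 0, "gripper": 0}])

```text
clock: 11.72
eef_pos: [577.9, -4.7, 46.1]
tool_rot: [-3.141, -0.01, -0.039]
force: [3.3, 0.9, 13.2]
width: -0.1
gripper_force: 6.5
```

>>> step_arm(plan=[{"dx": -0.01, "dy": 0, "dz": 0.001, "ax": 0, "ay": 0, "az": 0, "gripper": 0}, {"dx": 0, "dy": 0, "dz": 0, "ax": 0, "ay": 0, "az": 0, "gripper": 0}])

```text
clock: 11.98
eef_pos: [576.1, -4.6, 46.1]
tool_rot: [-3.141, -0.012, -0.039]
force: [4.4, 0.1, 13.4]
width: -0.0
gripper_force: 6.5
```

>>> step_arm(plan=[{"dx": -0.01, "dy": 0, "dz": 0.001, "ax": 0, "ay": 0, "az": 0, "gripper": 0}, {"dx": 0, "dy": 0, "dz": 0, "ax": 0, "ay": 0, "az": 0, "gripper": 0}])

```text
clock: 12.22
eef_pos: [573.8, -4.4, 46.1]
tool_rot: [-3.141, -0.014, -0.039]
force: [5.8, -1.0, 14.3]
width: -0.1
gripper_force: 7.0
```

It's moving now with steady forces, so I'll continue in slow steps and watch the forces.

>>> step_arm(plan=[{"dx": -0.008, "dy": 0, "dz": 0, "ax": 0, "ay": 0, "az": 0, "gripper": 0}, {"dx": -0.008, "dy": 0, "dz": 0, "ax": 0, "ay": 0, "az": 0, "gripper": 0}])

```text
clock: 12.48
eef_pos: [569.3, -4.2, 46.1]
tool_rot: [-3.141, -0.014, -0.039]
force: [6.1, -0.2, 14.6]
width: 0.1
gripper_force: 7.0
```

>>> step_arm(plan=[{"dx": -0.008, "dy": 0, "dz": 0, "ax": 0, "ay": 0, "az": 0, "gripper": 0}, {"dx": -0.008, "dy": 0, "dz": 0, "ax": 0, "ay": 0, "az": 0, "gripper": 0}])

```text
clock: 12.72
eef_pos: [564.5, -4.0, 46.1]
tool_rot: [-3.141, -0.014, -0.039]
force: [7.2, -0.1, 13.8]
width: -0.2
gripper_force: 7.0
```

>>> step_arm(plan=[{"dx": -0.01, "dy": 0, "dz": 0, "ax": 0, "ay": 0, "az": 0, "gripper": 0}, {"dx": -0.01, "dy": 0, "dz": 0, "ax": 0, "ay": 0, "az": 0, "gripper": 0}, {"dx": -0.01, "dy": 0, "dz": 0, "ax": 0, "ay": 0, "az": 0, "gripper": 0}])

```text
clock: 13.1
eef_pos: [555.7, -3.6, 46.1]
tool_rot: [-3.141, -0.015, -0.039]
force: [7.3, -0.8, 14.5]
width: 0.2
gripper_force: 7.2
```

>>> step_arm(plan=[{"dx": -0.01, "dy": 0, "dz": 0, "ax": 0, "ay": 0, "az": 0, "gripper": 0}, {"dx": -0.01, "dy": 0, "dz": 0, "ax": 0, "ay": 0, "az": 0, "gripper": 0}, {"dx": -0.01, "dy": 0, "dz": 0, "ax": 0, "ay": 0, "az": 0, "gripper": 0}])

```text
clock: 13.48
eef_pos: [546.9, -3.2, 46.1]
tool_rot: [-3.141, -0.015, -0.039]
force: [6.4, -0.8, 14.7]
width: -0.0
gripper_force: 7.6
```

>>> step_arm(plan=[{"dx": -0.012, "dy": 0, "dz": 0, "ax": 0, "ay": 0, "az": 0, "gripper": 0}, {"dx": -0.012, "dy": 0, "dz": 0, "ax": 0, "ay": 0, "az": 0, "gripper": 0}, {"dx": -0.012, "dy": 0, "dz": 0, "ax": 0, "ay": 0, "az": 0, "gripper": 0}, {"dx": -0.012, "dy": 0, "dz": 0, "ax": 0, "ay": 0, "az": 0, "gripper": 0}])

```text
clock: 13.98
eef_pos: [532.6, -2.6, 46.0]
tool_rot: [-3.141, -0.015, -0.039]
force: [6.3, -0.0, 15.8]
width: -0.2
gripper_force: 7.5
```

>>> step_arm(plan=[{"dx": -0.012, "dy": 0, "dz": 0, "ax": 0, "ay": 0, "az": 0, "gripper": 0}, {"dx": -0.012, "dy": 0, "dz": 0, "ax": 0, "ay": 0, "az": 0, "gripper": 0}, {"dx": -0.012, "dy": 0, "dz": 0, "ax": 0, "ay": 0, "az": 0, "gripper": 0}, {"dx": -0.012, "dy": 0, "dz": 0, "ax": 0, "ay": 0, "az": 0, "gripper": 0}])

```text
clock: 14.48
eef_pos: [518.2, -2.1, 45.9]
tool_rot: [-3.141, -0.015, -0.039]
force: [7.1, -0.7, 15.4]
width: -0.1
gripper_force: 7.6
```

>>> step_arm(plan=[{"dx": -0.012, "dy": 0, "dz": 0, "ax": 0, "ay": 0, "az": 0, "gripper": 0}, {"dx": -0.012, "dy": 0, "dz": 0, "ax": 0, "ay": 0, "az": 0, "gripper": 0}, {"dx": -0.012, "dy": 0, "dz": 0, "ax": 0, "ay": 0, "az": 0, "gripper": 0}, {"dx": -0.012, "dy": 0, "dz": 0, "ax": 0, "ay": 0, "az": 0, "gripper": 0}])

```text
clock: 14.98
eef_pos: [504.0, -1.5, 45.8]
tool_rot: [-3.141, -0.015, -0.039]
force: [7.2, -0.8, 16.3]
width: 0.3
gripper_force: 7.8
```

>>> step_arm(plan=[{"dx": -0.012, "dy": 0, "dz": 0, "ax": 0, "ay": 0, "az": 0, "gripper": 0}, {"dx": -0.012, "dy": 0, "dz": 0, "ax": 0, "ay": 0, "az": 0, "gripper": 0}, {"dx": -0.012, "dy": 0, "dz": 0, "ax": 0, "ay": 0, "az": 0, "gripper": 0}, {"dx": 0, "dy": 0, "dz": 0, "ax": 0, "ay": 0, "az": 0, "gripper": 0}])

```text
clock: 15.48
eef_pos: [492.6, -1.0, 45.6]
tool_rot: [-3.141, -0.014, -0.039]
force: [5.4, 0.6, 17.2]
width: 0.0
gripper_force: 8.4
```

```bash
python3 - <<'E'
from h import *
a=shot('wrist','w5');P=pts(a);c=a['color'];g=cv2.cvtColor(c,cv2.COLOR_RGB2GRAY);print(ctrl.read_state()['eef_pos'])
for v in range(130,262,5): print(v,P[v,272].round().tolist(),g[v,272])
E
```

```text
[492.59530203  -1.02223561  45.64950503]
130 [555.0, -4.0, 32.0] 247
135 [553.0, -3.0, 32.0] 247
140 [550.0, -3.0, 32.0] 248
145 [547.0, -3.0, 32.0] 247
150 [545.0, -3.0, 32.0] 247
155 [542.0, -3.0, 31.0] 248
160 [540.0, -3.0, 32.0] 248
165 [537.0, -3.0, 33.0] 248
170 [532.0, -2.0, 15.0] 179
175 [529.0, -2.0, 15.0] 147
180 [526.0, -2.0, 15.0] 86
185 [523.0, -2.0, 16.0] 82
190 [525.0, -2.0, 42.0] 14
195 [524.0, -2.0, 47.0] 15
200 [521.0, -2.0, 47.0] 19
205 [519.0, -2.0, 47.0] 17
210 [516.0, -2.0, 47.0] 30
215 [514.0, -2.0, 49.0] 76
220 [511.0, -2.0, 48.0] 77
225 [512.0, -2.0, 60.0] 59
230 [510.0, -2.0, 60.0] 77
235 [508.0, -2.0, 61.0] 76
240 [505.0, -2.0, 62.0] 77
245 [503.0, -2.0, 61.0] 77
250 [502.0, -2.0, 67.0] 50
255 [502.0, -2.0, 72.0] 41
260 [502.0, -2.0, 78.0] 40
```

The block's rear face is at x≈525 against the rail end at 535. I'll push 10 mm more so the guards clear too, then rise and open.

>>> step_arm(plan=[{"dx": -0.012, "dy": 0, "dz": -0.001, "ax": 0, "ay": 0, "az": 0, "gripper": 0}, {"dx": -0.012, "dy": 0, "dz": -0.001, "ax": 0, "ay": 0, "az": 0, "gripper": 0}, {"dx": -0.012, "dy": 0, "dz": 0, "ax": 0, "ay": 0, "az": 0, "gripper": 0}, {"dx": 0.01, "dy": 0, "dz": 0, "ax": 0, "ay": 0, "az": 0, "gripper": 0}, {"dx": 0.015, "dy": 0, "dz": -0.02, "ax": 0, "ay": 0, "az": 0, "gripper": 0}, {"dx": 0, "dy": 0, "dz": -0.05, "ax": 0, "ay": 0, "az": 0, "gripper": 0}, {"dx": 0, "dy": 0, "dz": -0.1, "ax": 0, "ay": 0, "az": 0, "gripper": 0}, {"dx": 0, "dy": 0, "dz": -0.15, "ax": 0, "ay": 0, "az": 0, "gripper": 1}, {"dx": 0, "dy": 0, "dz": -0.15, "ax": 0, "ay": 0, "az": 0, "gripper": 1}, {"dx": 0, "dy": 0, "dz": 0, "ax": 0, "ay": 0, "az": 0, "gripper": 1}, {"dx": 0, "dy": 0, "dz": 0, "ax": 0, "ay": 0, "az": 0, "gripper": 1}, {"dx": 0, "dy": 0, "dz": 0, "ax": 0, "ay": 0, "az": 0, "gripper": 1}, {"dx": 0, "dy": 0, "dz": 0, "ax": 0, "ay": 0, "az": 0, "gripper": 1}])

```text
clock: 17.15
eef_pos: [481.4, -1.0, 183.8]
tool_rot: [3.141, 0.002, -0.039]
force: [0.2, 0.1, 0.5]
width: 85.3
gripper_force: 0.0
```

```bash
python3 - <<'E'
from h import *
s=ctrl.read_state();print(s['eef_pos'],s['tool_rot'],s['width'])
a=shot('wrist','w6');P=pts(a);c=a['color']
m=(P[...,2]>42)&(P[...,2]<52)&(np.abs(P[...,0]-490)<60)&(np.abs(P[...,1])<50)
q=P[m];print('block top',m.sum(),np.percentile(q,[1,99],axis=0).round(1))
r=cv2.minAreaRect(q[:,:2].astype(np.float32));print(r)
m=(P[...,2]>62)&(P[...,2]<72)&(np.abs(P[...,0]-490)<60)&(np.abs(P[...,1])<50);print('btn',np.percentile(P[m],[1,50,99],axis=0).round(1))
m=(P[...,2]>72)&(P[...,2]<80)&(np.abs(P[...,0]-490)<60)&(np.abs(P[...,1])<35);print('ledge',m.sum(),np.percentile(P[m],[1,50,99],axis=0).round(1))
# fingertip lowest points
k=(P[...,2]>90)&(np.abs(P[...,0]-s['eef_pos'][0])<25)&(np.abs(P[...,1])<75)
print('tip z',np.percentile(P[k][:,2],[0.5,2,5]))
E
```

```text
[481.41415341  -0.9508535  183.81927711] [ 3.14136699e+00  2.24016218e-03 -3.91480189e-02] 85.28481011290175
block top 1789 [[467.3 -22.6  43. ]
 [516.8  20.6  50.3]]
((492.6204528808594, -0.8542003631591797), (43.665252685546875, 50.7884521484375), 88.15621948242188)
btn [[466.9 -19.6  62.9]
 [486.2  -1.   68. ]
 [500.1  19.1  70.8]]
ledge 453 [[ 4.601e+02 -2.170e+01  7.230e+01]
 [ 4.644e+02 -2.000e-01  7.390e+01]
 [ 4.684e+02  2.150e+01  7.570e+01]]
tip z [216.33357324 222.77757703 232.62260532]
```

View pics/w6.png

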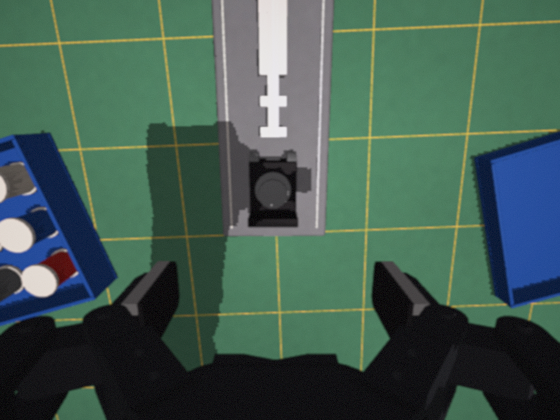

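The head is off the rail and upright at about (273,190), near the end of the plate, and nothing else has moved. Before descending I'll check how far the gripper's body stands behind the tips.

```bash
python3 - <<'E'
from h import *
s=ctrl.read_state()['eef_pos']
for f in ('w6','w5'):
    a=dict(np.load(f+'.npz'));P=pts(a) ;t=s if f=='w6' else np.array([492.6,-1,45.65])
    for v in range(255,420,9): print(f,v,[(P[v,u]-t).round().tolist() for u in (150,176,240,275,310,374)])
E
```

```text
w6 255 [[-74.0, 144.0, -184.0], [-75.0, 114.0, -184.0], [-78.0, 41.0, -184.0], [-79.0, 2.0, -183.0], [-81.0, -38.0, -184.0], [-84.0, -111.0, -183.0]]
w6 264 [[-84.0, 145.0, -183.0], [9.0, 41.0, 30.0], [-89.0, 42.0, -184.0], [-90.0, 2.0, -182.0], [-92.0, -38.0, -184.0], [-95.0, -111.0, -184.0]]
w6 273 [[12.0, 46.0, 44.0], [5.0, 41.0, 30.0], [-100.0, 43.0, -183.0], [-101.0, 2.0, -183.0], [-103.0, -38.0, -183.0], [1.0, -44.0, 30.0]]
w6 282 [[12.0, 43.0, 51.0], [2.0, 41.0, 33.0], [-111.0, 44.0, -183.0], [-113.0, 3.0, -183.0], [-115.0, -38.0, -183.0], [-3.0, -44.0, 30.0]]
w6 291 [[12.0, 41.0, 59.0], [-2.0, 41.0, 33.0], [-124.0, 45.0, -185.0], [-125.0, 3.0, -183.0], [-127.0, -38.0, -185.0], [-7.0, -44.0, 31.0]]
w6 300 [[9.0, 41.0, 60.0], [-6.0, 41.0, 34.0], [-135.0, 45.0, -183.0], [-138.0, 4.0, -185.0], [-138.0, -37.0, -183.0], [-11.0, -44.0, 32.0]]
w6 309 [[6.0, 41.0, 61.0], [-10.0, 42.0, 34.0], [-147.0, 46.0, -183.0], [-148.0, 4.0, -183.0], [-150.0, -37.0, -183.0], [-153.0, -114.0, -183.0]]
w6 318 [[3.0, 41.0, 61.0], [-156.0, 124.0, -183.0], [-159.0, 47.0, -183.0], [-161.0, 5.0, -183.0],
[... 3363 characters left out ...]
, [14.0, -9.0, 102.0], [-11.0, -32.0, 75.0]]
w5 381 [[-1.0, 32.0, 86.0], [10.0, 20.0, 99.0], [16.0, 5.0, 106.0], [9.0, -2.0, 98.0], [14.0, -9.0, 105.0], [8.0, -24.0, 99.0]]
w5 390 [[-3.0, 32.0, 87.0], [18.0, 16.0, 110.0], [17.0, 4.0, 110.0], [8.0, -2.0, 101.0], [16.0, -9.0, 109.0], [17.0, -20.0, 110.0]]
w5 399 [[8.0, 25.0, 101.0], [18.0, 15.0, 112.0], [16.0, 4.0, 110.0], [8.0, -2.0, 103.0], [14.0, -9.0, 109.0], [16.0, -20.0, 112.0]]
w5 408 [[8.0, 24.0, 104.0], [17.0, 15.0, 113.0], [14.0, 4.0, 111.0], [9.0, -2.0, 106.0], [12.0, -9.0, 109.0], [16.0, -19.0, 113.0]]
w5 417 [[9.0, 23.0, 107.0], [18.0, 14.0, 116.0], [13.0, 4.0, 111.0], [9.0, -2.0, 108.0], [11.0, -9.0, 110.0], [15.0, -19.0, 115.0]]
```

The gripper's body sits 88 mm behind the TCP, so there's room. I'll come down round the head and grip it.

>>> step_arm(plan=[{"dx": 0.02, "dy": 0, "dz": 0, "ax": 0, "ay": 0, "az": 0, "gripper": 1}, {"dx": 0, "dy": 0, "dz": 0.15, "ax": 0, "ay": 0, "az": 0, "gripper": 1}, {"dx": 0, "dy": 0, "dz": 0.15, "ax": 0, "ay": 0, "az": 0, "gripper": 1}, {"dx": 0, "dy": 0, "dz": 0.1, "ax": 0, "ay": 0, "az": 0, "gripper": 1}, {"dx": 0, "dy": 0, "dz": 0.07, "ax": 0, "ay": 0, "az": 0, "gripper": 1}, {"dx": 0, "dy": 0, "dz": 0.07, "ax": 0, "ay": 0, "az": 0, "gripper": 1}, {"dx": 0, "dy": 0, "dz": 0, "ax": 0, "ay": 0, "az": 0, "gripper": 1}, {"dx": 0, "dy": 0, "dz": 0, "ax": 0, "ay": 0, "az": 0, "gripper": 1}])

```text
clock: 18.2
eef_pos: [488.7, -1.2, 23.2]
tool_rot: [-3.142, -0.001, -0.039]
force: [1.1, -0.6, 0.1]
width: 85.4
gripper_force: 0.0
```

>>> step_arm(plan=[{"dx": 0, "dy": 0, "dz": 0.03, "ax": 0, "ay": 0, "az": 0, "gripper": 1}, {"dx": 0, "dy": 0, "dz": 0.028, "ax": 0, "ay": 0, "az": 0, "gripper": 1}, {"dx": 0, "dy": 0, "dz": 0, "ax": 0, "ay": 0, "az": 0, "gripper": 1}, {"dx": 0, "dy": 0, "dz": 0, "ax": 0, "ay": 0, "az": 0, "gripper": 1}])

```text
clock: 18.7
eef_pos: [488.1, -1.2, 5.4]
tool_rot: [3.142, 0.0, -0.039]
force: [-0.5, -0.2, -0.8]
width: 85.5
gripper_force: 0.0
```

>>> step_arm(plan=[{"dx": 0, "dy": 0, "dz": 0, "ax": 0, "ay": 0, "az": 0, "gripper": 0.45}, {"dx": 0, "dy": 0, "dz": 0, "ax": 0, "ay": 0, "az": 0, "gripper": 0.4}, {"dx": 0, "dy": 0, "dz": 0, "ax": 0, "ay": 0, "az": 0, "gripper": 0.4}, {"dx": 0, "dy": 0, "dz": 0, "ax": 0, "ay": 0, "az": 0, "gripper": 0.4}, {"dx": 0, "dy": 0, "dz": 0, "ax": 0, "ay": 0, "az": 0, "gripper": 0.4}])

```text
clock: 19.32
eef_pos: [488.4, -1.1, 5.8]
tool_rot: [-3.141, -0.001, -0.039]
force: [0.4, 0.4, 4.9]
width: 42.8
gripper_force: 61.9
```

Gripped: width 42.8 mm, 62 N. I'll lift and check.

>>> step_arm(plan=[{"dx": 0, "dy": 0, "dz": -0.01, "ax": 0, "ay": 0, "az": 0, "gripper": 0.4}, {"dx": 0, "dy": 0, "dz": -0.03, "ax": 0, "ay": 0, "az": 0, "gripper": 0.4}, {"dx": 0, "dy": 0, "dz": -0.08, "ax": 0, "ay": 0, "az": 0, "gripper": 0.4}, {"dx": 0, "dy": 0, "dz": -0.08, "ax": 0, "ay": 0, "az": 0, "gripper": 0.4}, {"dx": 0, "dy": 0, "dz": 0, "ax": 0, "ay": 0, "az": 0, "gripper": 0.4}])

```text
clock: 19.95
eef_pos: [489.4, -1.2, 66.9]
tool_rot: [-3.141, -0.004, -0.039]
force: [0.5, -1.2, -3.1]
width: 42.6
gripper_force: 61.6
```

```bash
python3 - <<'E'
from h import *
s=ctrl.read_state();print(s['eef_pos'],s['width'],s['gripper_force'],s['force'])
a=shot('wrist','w7');P=pts(a);c=a['color']
for v in range(200,300,8): print(v,[(P[v,u]-s['eef_pos']).round().tolist() for u in (245,272,300)])
b=dict(np.load('w6.npz'))
E
```

```text
[489.42783511  -1.20506376  66.91997458] 42.641616370052574 61.63688912987709 [ 0.51372926 -1.21224326 -3.13534754]
200 [[17.0, 18.0, -51.0], [17.0, -0.0, -52.0], [16.0, -19.0, -52.0]]
208 [[32.0, 10.0, 26.0], [11.0, 0.0, -51.0], [10.0, -19.0, -51.0]]
216 [[28.0, 10.0, 27.0], [5.0, 0.0, -52.0], [24.0, -14.0, 17.0]]
224 [[26.0, 10.0, 31.0], [25.0, -1.0, 31.0], [25.0, -13.0, 30.0]]
232 [[25.0, 9.0, 40.0], [25.0, -1.0, 41.0], [25.0, -12.0, 40.0]]
240 [[23.0, 9.0, 41.0], [23.0, -1.0, 42.0], [22.0, -12.0, 42.0]]
248 [[20.0, 9.0, 42.0], [19.0, -1.0, 42.0], [18.0, -12.0, 41.0]]
256 [[16.0, 9.0, 42.0], [16.0, -1.0, 42.0], [15.0, -12.0, 41.0]]
264 [[13.0, 10.0, 42.0], [13.0, -1.0, 43.0], [12.0, -12.0, 42.0]]
272 [[9.0, 10.0, 41.0], [10.0, -1.0, 43.0], [9.0, -12.0, 43.0]]
280 [[6.0, 10.0, 42.0], [7.0, -1.0, 43.0], [6.0, -12.0, 43.0]]
288 [[3.0, 10.0, 42.0], [12.0, -1.0, 60.0], [2.0, -12.0, 42.0]]
296 [[-0.0, 10.0, 43.0], [10.0, -1.0, 62.0], [8.0, -10.0, 59.0]]
```

The head is held and level, its underside about 10 mm above the TCP. On to the tray.

>>> step_arm(plan=[{"dx": -0.01, "dy": 0.08, "dz": 0, "ax": 0, "ay": 0, "az": 0, "gripper": 0.4}, {"dx": -0.018, "dy": 0.14, "dz": 0, "ax": 0, "ay": 0, "az": 0, "gripper": 0.4}, {"dx": -0.018, "dy": 0.165, "dz": 0, "ax": 0, "ay": 0, "az": 0, "gripper": 0.4}, {"dx": -0.018, "dy": 0.165, "dz": 0, "ax": 0, "ay": 0, "az": 0, "gripper": 0.4}, {"dx": -0.018, "dy": 0.165, "dz": 0, "ax": 0, "ay": 0, "az": 0, "gripper": 0.4}, {"dx": -0.018, "dy": 0.15, "dz": 0, "ax": 0, "ay": 0, "az": 0, "gripper": 0.4}, {"dx": -0.01, "dy": 0.1, "dz": 0, "ax": 0, "ay": 0, "az": 0, "gripper": 0.4}, {"dx": 0, "dy": 0.06, "dz": 0, "ax": 0, "ay": 0, "az": 0, "gripper": 0.4}, {"dx": 0, "dy": 0, "dz": 0, "ax": 0, "ay": 0, "az": 0, "gripper": 0.4}, {"dx": 0, "dy": 0, "dz": 0, "ax": 0, "ay": 0, "az": 0, "gripper": 0.4}])

```text
clock: 21.25
eef_pos: [443.4, -305.0, 65.0]
tool_rot: [-3.14, 0.001, -0.037]
force: [-0.3, -0.0, -2.4]
width: 42.9
gripper_force: 61.6
```

```bash
python3 - <<'E'
from h import *
a=shot('wrist','w8');P=pts(a);c=a['color']
s=ctrl.read_state();print(s['eef_pos'],s['width'],s['force'])
for n in ('w8',):
    hsv=cv2.cvtColor(c,cv2.COLOR_RGB2HSV);m=(hsv[...,0]>100)&(hsv[...,0]<130)&(hsv[...,1]>100)&(P[...,2]>18)&(P[...,2]<34)&(abs(P[...,0]-443)<130)&(abs(P[...,1]+307)<130)
    print('rim',m.sum(),cv2.minAreaRect(P[m][:,:2].astype(np.float32)))
E
```

```text
[ 443.55949796 -304.90393491   65.14530037] 42.8061091011423 [-0.7168961   0.50597842 -3.1242627 ]
rim 6820 ((444.13037109375, -310.6976318359375), (169.23118591308594, 159.67337036132812), 15.235282897949219)
```

View pics/w8.png

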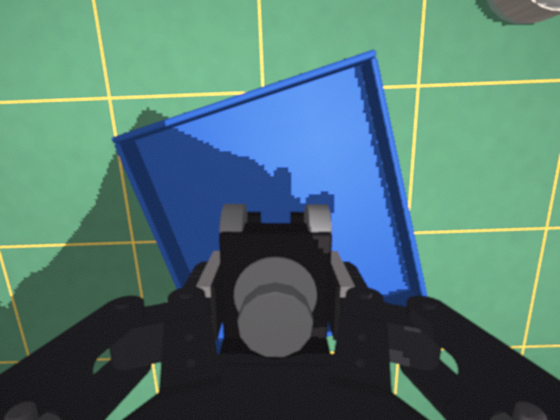

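The picture shows the head upright over the tray, centred to within 6 mm. Lowering now.

>>> step_arm(plan=[{"dx": 0, "dy": 0.018, "dz": 0, "ax": 0, "ay": 0, "az": 0, "gripper": 0.4}, {"dx": 0, "dy": 0, "dz": 0.08, "ax": 0, "ay": 0, "az": 0, "gripper": 0.4}, {"dx": 0, "dy": 0, "dz": 0.08, "ax": 0, "ay": 0, "az": 0, "gripper": 0.4}, {"dx": 0, "dy": 0, "dz": 0.056, "ax": 0, "ay": 0, "az": 0, "gripper": 0.4}, {"dx": 0, "dy": 0, "dz": 0, "ax": 0, "ay": 0, "az": 0, "gripper": 0.4}, {"dx": 0, "dy": 0, "dz": 0, "ax": 0, "ay": 0, "az": 0, "gripper": 0.4}])

```text
clock: 22.05
eef_pos: [443.4, -312.7, 1.1]
tool_rot: [3.141, -0.001, -0.039]
force: [-0.3, 0.2, -2.7]
width: 42.8
gripper_force: 61.5
```

>>> step_arm(plan=[{"dx": 0, "dy": 0, "dz": 0.008, "ax": 0, "ay": 0, "az": 0, "gripper": 0.4}, {"dx": 0, "dy": 0, "dz": 0, "ax": 0, "ay": 0, "az": 0, "gripper": 0.4}, {"dx": 0, "dy": 0, "dz": 0, "ax": 0, "ay": 0, "az": 0, "gripper": 0.4}])

```text
clock: 22.42
eef_pos: [443.1, -312.7, -1.5]
tool_rot: [3.141, -0.0, -0.039]
force: [0.2, 0.2, -3.4]
width: 43.4
gripper_force: 61.5
```

>>> step_arm(plan=[{"dx": 0, "dy": 0, "dz": 0.005, "ax": 0, "ay": 0, "az": 0, "gripper": 0.4}, {"dx": 0, "dy": 0, "dz": 0, "ax": 0, "ay": 0, "az": 0, "gripper": 0.4}, {"dx": 0, "dy": 0, "dz": 0, "ax": 0, "ay": 0, "az": 0, "gripper": 0.4}])

```text
clock: 22.8
eef_pos: [442.9, -312.5, -3.3]
tool_rot: [-3.142, 0.0, -0.039]
force: [0.0, 0.5, -2.8]
width: 42.7
gripper_force: 61.5
```

>>> step_arm(plan=[{"dx": 0, "dy": 0, "dz": 0.005, "ax": 0, "ay": 0, "az": 0, "gripper": 0.4}, {"dx": 0, "dy": 0, "dz": 0, "ax": 0, "ay": 0, "az": 0, "gripper": 0.4}, {"dx": 0, "dy": 0, "dz": 0, "ax": 0, "ay": 0, "az": 0, "gripper": 0.4}])

```text
clock: 23.18
eef_pos: [442.9, -312.6, -4.8]
tool_rot: [-3.142, 0.0, -0.039]
force: [-0.0, 0.0, -2.8]
width: 43.1
gripper_force: 61.5
```

>>> step_arm(plan=[{"dx": 0, "dy": 0, "dz": 0.004, "ax": 0, "ay": 0, "az": 0, "gripper": 0.4}, {"dx": 0, "dy": 0, "dz": 0, "ax": 0, "ay": 0, "az": 0, "gripper": 0.4}, {"dx": 0, "dy": 0, "dz": 0, "ax": 0, "ay": 0, "az": 0, "gripper": 0.4}])

```text
clock: 23.55
eef_pos: [443.0, -312.6, -5.1]
tool_rot: [3.141, -0.0, -0.039]
force: [-1.1, 1.0, 5.7]
width: 43.3
gripper_force: 62.6
```

Touched down (5.7 N). I'll release, rise and check.

>>> step_arm(plan=[{"dx": 0, "dy": 0, "dz": 0, "ax": 0, "ay": 0, "az": 0, "gripper": 0.6}, {"dx": 0, "dy": 0, "dz": 0, "ax": 0, "ay": 0, "az": 0, "gripper": 0.8}, {"dx": 0, "dy": 0, "dz": 0, "ax": 0, "ay": 0, "az": 0, "gripper": 0.9}, {"dx": 0, "dy": 0, "dz": 0, "ax": 0, "ay": 0, "az": 0, "gripper": 0.9}, {"dx": 0, "dy": 0, "dz": -0.03, "ax": 0, "ay": 0, "az": 0, "gripper": 0.9}, {"dx": 0, "dy": 0, "dz": -0.08, "ax": 0, "ay": 0, "az": 0, "gripper": 0.9}, {"dx": 0, "dy": 0, "dz": -0.12, "ax": 0, "ay": 0, "az": 0, "gripper": 0.9}, {"dx": 0, "dy": 0, "dz": -0.15, "ax": 0, "ay": 0, "az": 0, "gripper": 0.9}, {"dx": 0, "dy": 0, "dz": -0.15, "ax": 0, "ay": 0, "az": 0, "gripper": 0.9}, {"dx": 0, "dy": 0, "dz": 0, "ax": 0, "ay": 0, "az": 0, "gripper": 0.9}, {"dx": 0, "dy": 0, "dz": 0, "ax": 0, "ay": 0, "az": 0, "gripper": 0.9}])

```text
clock: 24.92
eef_pos: [442.5, -312.3, 153.1]
tool_rot: [-3.142, 0.0, -0.039]
force: [0.3, -0.9, -0.1]
width: 76.7
gripper_force: 0.0
```

```bash
python3 - <<'E'
from h import *
s=ctrl.read_state();print(s['clock'],s['eef_pos'],s['force'],s['width'])
a=shot('wrist','w9');P=pts(a)
for lo,hi in ((30,42),(58,68)):
    m=(P[...,2]>lo)&(P[...,2]<hi)&(abs(P[...,0]-443)<50)&(abs(P[...,1]+312)<30);print(m.sum(),np.percentile(P[m],[1,50,99],axis=0).round(0).tolist())
t0=pts(dict(np.load('top.npz')));b=shot('top','top2');t1=pts(b)
d=cv2.absdiff(np.load('top.npz')['color'],b['color']).max(2)>60
n,l,st,ce=cv2.connectedComponentsWithStats(d.astype(np.uint8))
print([r[:5].tolist() for r in st[1:] if r[4]>15])
E
```

```text
24.925 [ 442.5351779  -312.30319281  153.09702556] [ 0.31980768 -0.86197732 -0.13796469] 76.72488814512027
2080 [[422.0, -337.0, 31.0], [453.0, -315.0, 36.0], [472.0, -293.0, 41.0]]
646 [[414.0, -335.0, 58.0], [420.0, -314.0, 63.0], [451.0, -292.0, 65.0]]
[[274, 189, 21, 25, 337], [367, 231, 72, 50, 1625], [340, 233, 29, 32, 111], [434, 237, 126, 183, 10338], [511, 239, 8, 18, 70], [521, 248, 9, 9, 37], [542, 261, 18, 28, 116], [357, 265, 5, 22, 56], [318, 283, 5, 7, 16], [306, 290, 43, 34, 186], [322, 324, 121, 53, 1669], [469, 337, 9, 10, 24], [444, 341, 12, 3, 24], [315, 363, 24, 20, 98], [353, 363, 15, 19, 80], [304, 377, 10, 4, 22], [341, 378, 11, 5, 26], [255, 386, 28, 4, 76], [290, 386, 62, 34, 1030], [245, 392, 34, 11, 104], [228, 406, 10, 13, 51]]
```

```bash
python3 -c "
from cell import ctrl
print(ctrl.finish_job())"
```

```text
the job is handed in; nothing more can be done
None
```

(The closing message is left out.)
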